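# Open the label-roll stand: clear the offcuts, find which way the cap unscrews, hold it off

## Robot

A 7-joint arm with a two-finger parallel gripper is mounted at the origin on the work surface. World frame = base frame: x ahead of the robot, y to its left, z up, the work surface at z = 0. Lengths are in mm, angles in rad, forces in N, time in s.
With the tool pointing down it reaches from about 425 to 925 mm from the base axis. Payload 6.8 kg.
Tool frame: the origin (TCP) lies at the very end of the fingers, on their centre line; the grasp point (between the pads) lies 19 mm behind it; z points along the fingers, y is the line along which they close (so a half turn about z gives the same grasp; the last joint's range is limited). The gripper opens to 85 mm and grips with 20 to 120 N. Pads are 22 mm wide; open, the fingers measure 114 mm over their backs; the gripper's body (76 mm by 85 mm) begins 54 mm behind the grasp point. The pads swing forward as they close: fully open they stand 13 mm farther back than shut.
Start: joints at [-1.285, 0.477, 0.022, 1.555, -0.011, 1.109, -0.083], TCP at [258.995, 623.354, 195.108] pointing down, gripper open.
Joint ranges: [-2.96, 2.96], [-0.34, 2.1], [-1.41, 1.46], [0.24, 2.44], [-1.37, 4.51], [0.17, 1.92], [-2.96, 2.96]. Speed limits (rad/s): [2.39, 2.39, 3.14, 3.14, 3.14, 3.14, 3.14].

## Interface

Orientations are given as [roll, pitch, yaw] about the fixed x, y, z axes, in that order (R = Rz(yaw) Ry(pitch) Rx(roll)).
In Python, from cell import bot gives the robot as it stands.
- The arm moves only by the tool step_arm, never from a script. Its argument "series" is a list of rows, each an object with "travel": the shift along the world's x, y, z in cm, a list of three; "rotation": the turn, a rotation vector about the world's x, y, z in rad, a list of three; "jaw": the finger opening in cm, from 0 to 8.54. In form: [{"travel": [x, y, z], "rotation": [ax, ay, az], "jaw": jaw}, ...]. A call has 1 to 10 rows; each row shifts and turns the commanded pose from where the row before left it; what a row does not reach is not made up. A row lasts 1/12 s, in which the tool goes at most 41.7 mm and 7.16 degrees, less where a joint would pass 70% of its speed; a pose out of reach is approached as far as the arm can. A call with a gripper value outside its range is refused whole. The fingers move at their own pace and stop on an object; "squeeze" is the grip in N (left out, the last holds). Time passes only in rows, so rows that do not move let the fingers close. It gives the time, the measured TCP pose, the force, the opening and the grip force at its end, in the units of the state.
- bot.state(): the state, without advancing time (a new reading comes with each control period).
- bot.capture(name): name is "side" or "top"; returns a dict with "color" (384x512x3 uint8, red, green, blue), "depth" (384x512 float32, mm along the optical axis (not along the pixel's ray), 0 where there is no reading), "fx", "fy", "cx", "cy" (pixels), "extrinsics" (4x4, takes a point from world to camera coordinates). Camera axes: x right, y down, z forward; pixel columns grow to the right and rows downward; lengths in mm; the calibration is good to about 2 mm. A picture is of the moment at which its call begins.
- bot.close_job(): hands the job in; it is judged then, once.
Trained networks look in the newest picture that a camera, given by its name, has taken for a name from the list of things; names that differ only in an ending like _2 or _b are one class to them, and where a whole thing is asked for, a point or a joint stands for the part that bears it (a point fixed in the world has none). Each returns a list of dicts, best first, with "confidence" (0 to 1); they miss things now and then, are a little off and sometimes report something else, mostly with a low value. They report only what shows in the picture. A call takes as long as a camera call. They do not tell look-alikes from the thing itself.
- bot.silhouettes(camera, name): "mask" (384x512 bool, what is visible of it) and "point" ([column, row] in pixels, amid what is visible of it).
- bot.mark_of(camera, name): "point" ([column, row] in pixels: a listed point, or the origin of a listed thing).
The state is a dict: "clock": time; "q": joint angles; "qvel": joint speeds; "joint_torque": joint torques, N m; "tcp_pos": TCP position; "orientation": TCP orientation; "ft_force": force on the tool from outside, world axes, zero at the start; "wrist_torque": the same for the moment, N m; "width": finger opening in mm; "grasp_force": force on a finger pad.
Only numpy, scipy, OpenCV 4.12 (cv2) and the standard library are available. Lean on these libraries where they do the work, as an engineer would, in place of code of your own. Each camera call takes 0.05 s, during which the arm holds its last target. There are 200 camera calls.

## Task

We need to change the label roll: first put the two cardboard offcuts lying on the stand's foot board into the small crate, then take the black screw cap off the spindle. Nobody remembers whether its thread is right- or left-handed, so try loosening it one way and, if it is blocked, the other; it needs about a quarter turn. Finish while holding the cap motionless in the gripper, upright and straight above the spindle, at least 5 cm clear above the spindle's top, never dropping it and leaving the printer, the parcel and the tape roll alone.

Things in the scene. Friction and masses are not known exactly. Their poses are not given: they have to be found in the camera images.
- cap: Black screw cap, 80 g, sitting on the label roll with 2 mm of vertical play: round skirt 52 mm in diameter, 40 mm high, on it a round solid finger grip 40 mm in diameter, 28 mm high, with a light grey ridge across the top. Origin: centre of its underside; z up its axis, x along the ridge. Gripped with about 30 N, the fingers slip round the grip when the cap is blocked.
- cap_grip (a point): Centre of the cap's finger grip, 54 mm above its underside. Quarter-turn thread, hand unknown and not visible: one way the cap hits a hard stop after 5 to 15 degrees and cannot be lifted; the other way it turns easily, without rising, and between 55 and 115 degrees from the start (aim for 80) lifts straight off.
- stand: Label-roll stand, fixed: plywood foot board 200 mm (x) by 340 mm (y) by 12 mm thick, lying on the bench; at its centre a white label roll 84 mm in diameter, its top 67 mm above the bench (where the cap sits), and a steel spindle that ends 24 mm higher (91 mm above the bench) inside the cap. Origin: underside of the board, on the spindle's axis, z up.
- offcut_long: Loose block of brown honeycomb cardboard, 60 mm (its x) by 30 mm (y) by 28 mm (z), 30 g, lying flat on the foot board. Origin: its centre.
- offcut_short: Loose block of brown honeycomb cardboard, 44 mm (its x) by 34 mm (y) by 28 mm (z), 30 g, lying flat on the foot board. Origin: its centre.
- crate: Small open blue waste crate, fixed on the bench: 200 mm (x) by 170 mm (y) outside, 80 mm high, walls and floor 5 mm. Origin: centre of its underside, z up.
- printer: Grey and white label printer, fixed on the bench, 190 mm (x) by 170 mm (y) by 140 mm high. Not to be used. Origin: centre of its underside.
- parcel: Taped cardboard parcel, loose, 100 mm (x) by 150 mm (y) by 82 mm high. Leave alone. Origin: centre of its underside.
- tape: Roll of packing tape lying flat, loose, 104 mm in diameter, 48 mm high. Leave alone. Origin: centre of its underside.
Things that resemble listed ones, but are neither listed nor needed, are in the scene too. Leave any pink or turquoise look-alike of the offcut_short alone.

How it is judged (in metres and radians):
On the way, in this order (a step that is already met when the one before it is completed fails the run):
1. both offcuts lie in the crate (x of offcut_long in the frame of crate between -0.095 and 0.095 m and y of offcut_long in the frame of crate between -0.08 and 0.08 m and z of offcut_long in the frame of crate between 0 and 0.075 m and x of offcut_short in the frame of crate between -0.095 and 0.095 m and y of offcut_short in the frame of crate between -0.08 and 0.08 m and z of offcut_short in the frame of crate between 0 and 0.075 m), for 0.2 s.
2. the cap is lifted off, clear of the spindle (z of cap in the frame of stand above 0.136 m and contact force between the fingers and cap above 1 N), for 0.2 s.
At the end, for the whole second after the job is handed in: Both offcuts lie inside the crate (centres below 75 mm above its underside); the cap is held by the fingers alone, still (under 30 mm/s), its underside at least 45 mm above the spindle's top, within 60 mm of straight above the spindle, and tilted less than 0.35 rad (all of step 1 and all of step 2 and horizontal distance between cap and stand below 0.06 m and angle between cap's own z axis and vertical below 0.35 rad and contact force between cap and stand below 0.1 N and linear speed of cap below 0.03 m/s); the arm keeps its last pose, push and grip.
It fails at once if the cap falls off the roll (z of cap in the frame of stand below 0.05 m).
It fails at once if the parcel is disturbed (moved 30 mm) (distance of parcel from where it was at the start of the episode above 0.03 m).
It fails at once if the tape roll is disturbed (moved 30 mm) (distance of tape from where it was at the start of the episode above 0.03 m).
It fails at once if the printer is pushed by the robot (over 10 N) (contact force between any of the arm, the fingers and printer above 10 N).
It also fails if it takes over 72 s, if anything falls off the work surface, if the arm or the gripper's body presses on something with over 40 N, if the wrist force passes 120 N, or if a joint passes its speed limit or range.

## Working session

There is one attempt and no reset: what is moved stays moved. The work goes in short steps, Python scripts to look and compute and a tool call to move; the robot and the scene stay as the last step left them, time stands still between calls to the robot, and variables do not carry over. Pictures are saved under pics/ and viewed, at most 10 in all, crops included, and the job is handed in when it is done.

Besides the shell and the picture viewer there is one more tool, called after "Emit:" in YAML: its name, and indented under it one key for each argument. step_arm: Moves the arm, as the interface text tells. Its arguments: {"type":"object","properties":{"series":{"type":"array","items":{"type":"object","properties":{"travel":{"type":"array","items":{"type":"number"}},"rotation":{"type":"array","items":{"type":"number"}},"jaw":{"type":"number"}}}},"squeeze":{"type":"number"}},"required":["series"]}

```bash
mkdir -p pics; cat > h.py <<'E'
import numpy as np,cv2
from cell import bot
def world(c,u,v,d):
    p=np.array([(u-c['cx'])/c['fx']*d,(v-c['cy'])/c['fy']*d,d,1.0]); return (np.linalg.inv(c['extrinsics'])@p)[:3]
def cloud(c,m):
    m=m&(c['depth']>0); v,u=np.nonzero(m); d=c['depth'][v,u]
    P=np.stack([(u-c['cx'])/c['fx']*d,(v-c['cy'])/c['fy']*d,d,np.ones(len(d))]); return (np.linalg.inv(c['extrinsics'])@P)[:3].T
E
python3 - <<'E'
from h import *
for n in('top','side'):
    c=bot.capture(n); cv2.imwrite(f'pics/{n}0.png',c['color'][:,:,::-1])
    print(n,np.linalg.inv(c['extrinsics'])[:3,3].round())
    for t in('cap','stand','offcut_long','offcut_short','crate','printer','parcel','tape'):
        for r in bot.silhouettes(n,t):
            P=cloud(c,r['mask']); 
            if len(P)<10: continue
            z=np.percentile(P[:,2],95); T=P[P[:,2]>z-8]
            b=cv2.minAreaRect(T[:,:2].astype(np.float32))
            print(t,round(r['confidence'],2),np.round(r['point']),len(P),'ztop',z.round(),'rect',np.round(b[0]),np.round(b[1]),round(b[2]))
s=bot.state();print(s['orientation'],s['clock'])
E
```

```text
top [ 293.   54. 1312.]
cap 0.6 [257. 191.] 318 ztop 137.0 rect [554.  51.] [36. 37.] 48
cap 0.36 [335. 124.] 2447 ztop 83.0 rect [ 765. -161.] [102. 150.] 7
stand 0.95 [257. 202.] 7760 ztop 63.0 rect [559.  52.] [91. 81.] 6
offcut_long 0.61 [207. 176.] 276 ztop 42.0 rect [598. 185.] [30. 59.] 25
offcut_long 0.24 [241. 112.] 737 ztop 51.0 rect [766. 103.] [ 98. 100.] 83
offcut_short 0.77 [324. 289.] 221 ztop 31.0 rect [ 309. -142.] [33. 44.] 47
offcut_short 0.63 [296. 268.] 225 ztop 31.0 rect [369. -68.] [43. 34.] 50
offcut_short 0.56 [256. 257.] 206 ztop 31.0 rect [386.  36.] [34. 43.] 17
offcut_short 0.52 [300. 206.] 200 ztop 43.0 rect [533. -80.] [33. 42.] 48
crate 0.61 [394. 220.] 5842 ztop 82.0 rect [ 496. -325.] [209. 180.] 12
printer 0.68 [101. 168.] 6008 ztop 142.0 rect [611. 459.] [167. 167.] 78
parcel 0.74 [238. 112.] 869 ztop 50.0 rect [768. 103.] [104.  99.] 3
parcel 0.55 [335. 125.] 2476 ztop 83.0 rect [ 765. -161.] [102. 150.] 7
parcel 0.39 [396. 222.] 5811 ztop 82.0 rect [ 496. -325.] [209. 180.] 12
tape 0.75 [241. 110.] 696 ztop 51.0 rect [767. 102.] [101.  96.] 3
tap
[... 520 characters left out ...]
 0.68 [225. 305.] 307 ztop 32.0 rect [ 312. -147.] [34. 44.] 49
offcut_short 0.67 [202. 246.] 263 ztop 31.0 rect [391.  31.] [36. 44.] 15
offcut_short 0.26 [337. 296.] 6958 ztop 83.0 rect [ 501. -329.] [213. 178.] 12
offcut_short 0.22 [167. 133.] 3723 ztop 143.0 rect [616. 455.] [165. 165.] 78
crate 0.89 [332. 297.] 6892 ztop 83.0 rect [ 501. -329.] [213. 178.] 12
crate 0.75 [242. 195.] 473 ztop 138.0 rect [559.  45.] [38. 36.] 45
printer 0.8 [168. 135.] 3898 ztop 143.0 rect [616. 456.] [169. 164.] 77
parcel 0.72 [342. 212.] 2460 ztop 85.0 rect [ 770. -166.] [107. 151.] 6
tape 0.98 [278. 170.] 822 ztop 52.0 rect [773.  99.] [104.  99.] 42
[ 3.14154182e+00 -2.93328260e-05  2.74786392e+00] 0.9
```

View pics/top0.png

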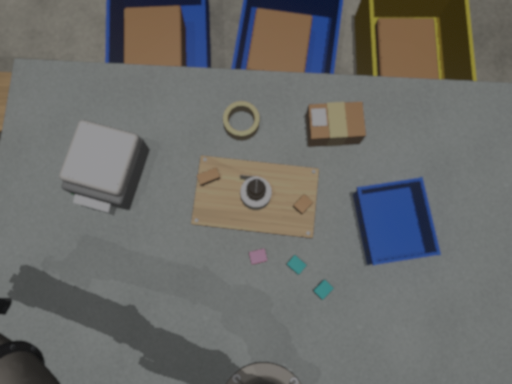

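View pics/side0.png

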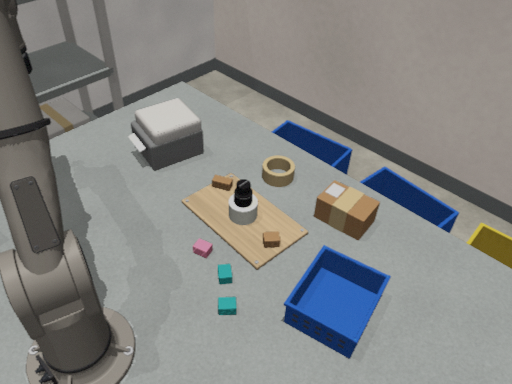

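The top picture shows brown blocks on the board: a long one at (208,177) and a short one at (302,204). The look-alikes are pink (258,257) and turquoise (296,265) and (324,290), all off the board. The side view agrees, with the long block at (222,183) and the short one at (271,240). I choose the two brown ones and check them in a crop.

```bash
python3 - <<'E'
from h import *
ims=[]
for n,(u0,v0) in (('top',(190,140)),('side',(170,150))):
    c=bot.capture(n); ims.append(cv2.resize(c['color'][v0:v0+110,u0:u0+130,::-1],None,fx=3,fy=3,interpolation=cv2.INTER_CUBIC))
    for t in('offcut_long','offcut_short','cap','crate'):
        for r in bot.silhouettes(n,t):
            P=cloud(c,r['mask']); z=np.percentile(P[:,2],90); T=P[P[:,2]>z-6]
            b=cv2.boxPoints(cv2.minAreaRect(T[:,:2].astype(np.float32))); e=max([b[1]-b[0],b[2]-b[1]],key=np.linalg.norm)
            if r['confidence']>.5: print(n,t,b.mean(0).round(),'ztop',z.round(),'long axis deg',np.degrees(np.arctan2(e[1],e[0])).round()%180)
cv2.imwrite('pics/crop.png',np.hstack(ims))
E
```

```text
top offcut_long [598. 185.] ztop 42.0 long axis deg 115.0
top offcut_short [533. -79.] ztop 42.0 long axis deg 142.0
top offcut_short [369. -69.] ztop 30.0 long axis deg 52.0
top offcut_short [ 308. -142.] ztop 30.0 long axis deg 137.0
top offcut_short [386.  36.] ztop 31.0 long axis deg 107.0
top cap [554.  51.] ztop 137.0 long axis deg 156.0
top crate [ 496. -325.] ztop 79.0 long axis deg 12.0
side offcut_long [603. 180.] ztop 43.0 long axis deg 110.0
side offcut_short [ 312. -147.] ztop 30.0 long axis deg 137.0
side offcut_short [375. -74.] ztop 31.0 long axis deg 49.0
side offcut_short [391.  31.] ztop 31.0 long axis deg 104.0
side offcut_short [539. -85.] ztop 43.0 long axis deg 140.0
side cap [559.  46.] ztop 137.0 long axis deg 45.0
side crate [ 501. -329.] ztop 81.0 long axis deg 12.0
```

View pics/crop.png

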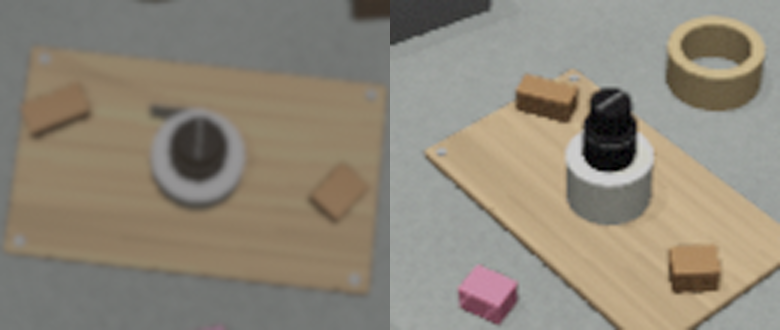

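Both brown blocks lie on the board, long at crop (55,108) and short at (338,192). The cap's grey ridge is visible at (198,140), and the dark mark beside the roll at (165,112) isn't needed. First reach: the long offcut.

Emit:
step_arm:
  series:
    - {"travel":[2.3,-2.9,0],"rotation":[0,0,-0.0775],"jaw":7}
    - {"travel":[2.3,-2.9,0],"rotation":[0,0,-0.0775],"jaw":7}
    - {"travel":[2.3,-2.9,0],"rotation":[0,0,-0.0775],"jaw":7}
    - {"travel":[2.3,-2.9,0],"rotation":[0,0,-0.0775],"jaw":7}
    - {"travel":[2.3,-2.9,0],"rotation":[0,0,-0.0775],"jaw":7}
    - {"travel":[2.3,-2.9,0],"rotation":[0,0,-0.0775],"jaw":7}
    - {"travel":[2.3,-2.9,0],"rotation":[0,0,-0.0775],"jaw":7}
    - {"travel":[2.3,-2.9,0],"rotation":[0,0,-0.0775],"jaw":7}
    - {"travel":[2.3,-2.9,0],"rotation":[0,0,-0.0775],"jaw":7}
    - {"travel":[2.3,-2.9,0],"rotation":[0,0,-0.0775],"jaw":7}

```text
clock: 2.23
tcp_pos: [490.0, 331.9, 195.4]
orientation: [3.141, -0.0, 1.969]
ft_force: [-0.3, 0.1, 0.2]
width: 70.0
grasp_force: 0.0
```

Emit:
step_arm:
  series:
    - {"travel":[2.2,-3.0,0],"jaw":7}
    - {"travel":[2.2,-3.0,0],"jaw":7}
    - {"travel":[2.2,-3.0,0],"jaw":7}
    - {"travel":[2.2,-3.0,0],"jaw":7}
    - {"travel":[2.3,-2.9,-1.5],"jaw":7}
    - {"travel":[0,0,-3],"jaw":7}
    - {"travel":[0,0,-3.5],"jaw":7}
    - {"travel":[0,0,-3.5],"jaw":7}
    - {"travel":[0,0,-2.5],"jaw":7}
    - {"travel":[0,0,0],"jaw":7}

```text
invalid input
```

Emit:
step_arm:
  series:
    - {"travel":[0,0,-2],"jaw":7}
    - {"travel":[0,0,-1.5],"jaw":7}
    - {"travel":[0,0,-0.5],"jaw":7}
    - {"travel":[0,0,0],"jaw":2}
    - {"travel":[0,0,0],"jaw":2}
    - {"travel":[0,0,0],"jaw":2}
    - {"travel":[0,0,0],"jaw":2}
    - {"travel":[0,0,0],"jaw":2}
    - {"travel":[0,0,0],"jaw":2}
    - {"travel":[0,0,0],"jaw":2}
  squeeze: 30

```text
invalid input
```

Emit:
step_arm:
  series:
    - {"travel":[2.2,-3.0,0],"rotation":[0,0,0],"jaw":7}
    - {"travel":[2.2,-3.0,0],"rotation":[0,0,0],"jaw":7}
    - {"travel":[2.2,-3.0,0],"rotation":[0,0,0],"jaw":7}
    - {"travel":[2.2,-3.0,0],"rotation":[0,0,0],"jaw":7}
    - {"travel":[2.3,-2.9,-1.5],"rotation":[0,0,0],"jaw":7}
    - {"travel":[0,0,-3],"rotation":[0,0,0],"jaw":7}
    - {"travel":[0,0,-3.5],"rotation":[0,0,0],"jaw":7}
    - {"travel":[0,0,-3.5],"rotation":[0,0,0],"jaw":7}
    - {"travel":[0,0,-2.5],"rotation":[0,0,0],"jaw":7}
    - {"travel":[0,0,0],"rotation":[0,0,0],"jaw":7}

```text
clock: 3.07
tcp_pos: [595.9, 183.2, 49.7]
orientation: [-3.132, -0.0, 1.973]
ft_force: [-0.9, -0.0, 0.0]
width: 70.0
grasp_force: 0.0
```

Emit:
step_arm:
  series:
    - {"travel":[0.3,0,-1.5],"rotation":[0,0,0],"jaw":7}
    - {"travel":[0,0,-1.2],"rotation":[0,0,0],"jaw":7}
    - {"travel":[0,0,-0.6],"rotation":[0,0,0],"jaw":7}
    - {"travel":[0,0,0],"rotation":[0,0,0],"jaw":7}
    - {"travel":[0,0,0],"rotation":[0,0,0],"jaw":2}
    - {"travel":[0,0,0],"rotation":[0,0,0],"jaw":2}
    - {"travel":[0,0,0],"rotation":[0,0,0],"jaw":2}
    - {"travel":[0,0,0],"rotation":[0,0,0],"jaw":2}
    - {"travel":[0,0,0],"rotation":[0,0,0],"jaw":2}
    - {"travel":[0,0,0],"rotation":[0,0,0],"jaw":2}
  squeeze: 30

```text
clock: 3.9
tcp_pos: [603.1, 184.5, 22.4]
orientation: [3.141, -0.0, 1.973]
ft_force: [-0.8, 0.9, 0.3]
width: 19.8
grasp_force: 0.0
```

```bash
python3 - <<'E'
from h import *
ims=[]
for n,(u0,v0) in (('top',(170,140)),('side',(170,120))):
    c=bot.capture(n); ims.append(cv2.resize(c['color'][v0:v0+110,u0:u0+130,::-1],None,fx=3,fy=3,interpolation=cv2.INTER_CUBIC))
    for r in bot.silhouettes(n,'offcut_long'):
        P=cloud(c,r['mask']); print(n,r['confidence'],r['point'],P.mean(0).round(),P.min(0).round(),P.max(0).round(),len(P))
cv2.imwrite('pics/g1.png',np.hstack(ims)); print(bot.state()['tcp_pos'],bot.state()['width'])
E
```

```text
side 0.68 [223.3, 180.5] [598. 175.  34.] [578. 147.  13.] [627. 208.  48.] 227
[603.01486871 184.38690755  22.16046051] 20.015962026903647
```

View pics/g1.png

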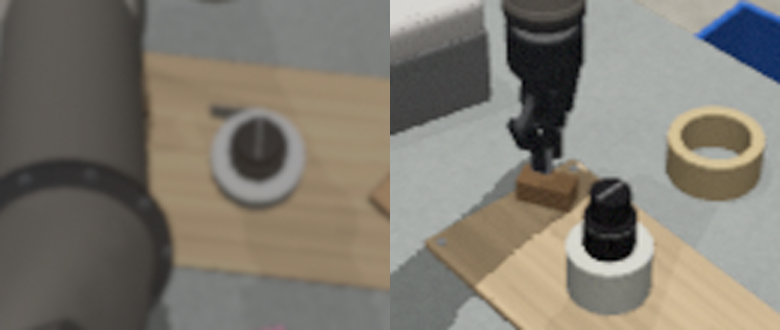

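The side crop shows the fingers ending at (545,172), at the block's back top edge, with nothing gripped. I'll measure the finger tip by depth.

```bash
python3 - <<'E'
from h import *
c=bot.capture('side')
for v in range(160,192,2):
    print(v,[(u,)+tuple(world(c,u,v,c['depth'][v,u]).round().astype(int))+tuple(c['color'][v,u]) [:1] for u in(214,218,222,226)])
s=bot.state();print(s['q'],s['orientation'],s['ft_force'])
E
```

```text
160 [(214, np.int64(552), np.int64(157), np.int64(158), np.uint8(67)), (218, np.int64(585), np.int64(177), np.int64(129), np.uint8(26)), (222, np.int64(592), np.int64(167), np.int64(131), np.uint8(30)), (226, np.int64(619), np.int64(179), np.int64(109), np.uint8(20))]
162 [(214, np.int64(548), np.int64(153), np.int64(156), np.uint8(51)), (218, np.int64(558), np.int64(147), np.int64(153), np.uint8(30)), (222, np.int64(587), np.int64(162), np.int64(128), np.uint8(22)), (226, np.int64(620), np.int64(180), np.int64(99), np.uint8(36))]
164 [(214, np.int64(549), np.int64(155), np.int64(147), np.uint8(34)), (218, np.int64(561), np.int64(151), np.int64(143), np.uint8(26)), (222, np.int64(588), np.int64(163), np.int64(120), np.uint8(26)), (226, np.int64(620), np.int64(180), np.int64(92), np.uint8(44))]
166 [(214, np.int64(556), np.int64(163), np.int64(130), np.uint8(21)), (218, np.int64(559), np.int64(148), np.int64(138), np.uint8(20)), (222, np.int64(588), np.int64(163), np.int64(113), np.uint8(18)), (226, np.int64(619), np.int64(179), np.int64(85), np.uint8(33))]
168 [(214, np.int64(565), n
[... 2648 characters left out ...]
, np.int64(579), np.int64(192), np.int64(11), np.uint8(136)), (218, np.int64(588), np.int64(183), np.int64(12), np.uint8(128)), (222, np.int64(599), np.int64(177), np.int64(9), np.uint8(84)), (226, np.int64(601), np.int64(161), np.int64(18), np.uint8(84))]
190 [(214, np.int64(572), np.int64(184), np.int64(13), np.uint8(143)), (218, np.int64(581), np.int64(176), np.int64(13), np.uint8(144)), (222, np.int64(590), np.int64(167), np.int64(13), np.uint8(143)), (226, np.int64(598), np.int64(158), np.int64(14), np.uint8(114))]
[-0.59618631  0.62024794  0.27573509  1.80918691 -0.23581426  0.74419516
  0.2070061 ] [ 3.14156719e+00 -1.46337003e-05  1.97274216e+00] [-0.78140849  0.69549478  0.11286233]
```

Emit:
step_arm:
  series:
    - {"travel":[0,0,0],"rotation":[0,0,0],"jaw":7}
    - {"travel":[0,0,0],"rotation":[0,0,0],"jaw":7}
    - {"travel":[0,0,0],"rotation":[0,0,0],"jaw":7}
    - {"travel":[0,0,0],"rotation":[0,0,0],"jaw":7}
    - {"travel":[0,0,0],"rotation":[0,0,0],"jaw":7}
    - {"travel":[0,0,-0.3],"rotation":[0,0,0],"jaw":7}
    - {"travel":[0,0,-0.3],"rotation":[0,0,0],"jaw":7}
    - {"travel":[0,0,-0.3],"rotation":[0,0,0],"jaw":7}
    - {"travel":[0,0,-0.2],"rotation":[0,0,0],"jaw":7}
    - {"travel":[0,0,0],"rotation":[0,0,0],"jaw":7}

```text
clock: 4.98
tcp_pos: [602.5, 184.2, 10.4]
orientation: [-3.14, -0.0, 1.973]
ft_force: [0.3, 0.5, -0.9]
width: 70.2
grasp_force: 0.0
```

```bash
python3 - <<'E'
from h import *
c=bot.capture('side'); cv2.imwrite('pics/g2.png',cv2.resize(c['color'][130:210,170:270,::-1],None,fx=7,fy=7,interpolation=cv2.INTER_CUBIC))
s=bot.state();print(s['tcp_pos'],s['ft_force'],s['width'])
E
```

```text
[602.6728251  184.28406611  10.65912706] [-0.43902223  0.02097179 -0.16099987] 70.18892408788074
```

View pics/g2.png

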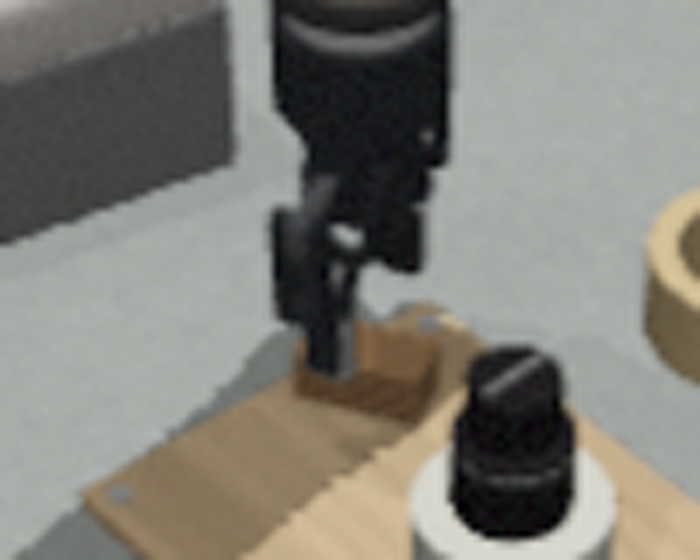

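The near finger stands in front of the block with its tip at crop (335,378); it looks higher than reported. Checking the tip's depth.

```bash
python3 - <<'E'
from h import *
c=bot.capture('side')
for u in (215,217,219):
    print(u,[tuple(world(c,u,v,c['depth'][v,u]).round().astype(int).tolist()) for v in range(172,192,2)])
E
```

```text
215 [(546, 148, 123), (547, 148, 115), (548, 150, 105), (562, 166, 79), (557, 161, 77), (561, 166, 64), (583, 191, 26), (583, 192, 17), (577, 186, 17), (575, 183, 12)]
217 [(552, 146, 121), (552, 146, 113), (554, 148, 103), (561, 156, 86), (562, 158, 77), (564, 160, 66), (585, 185, 29), (586, 186, 19), (585, 184, 13), (577, 175, 16)]
219 [(570, 158, 103), (564, 150, 104), (570, 157, 88), (569, 157, 81), (571, 159, 71), (570, 158, 63), (590, 181, 28), (590, 181, 21), (590, 181, 12), (582, 172, 14)]
```

Emit:
step_arm:
  series:
    - {"travel":[0,0,-0.5],"rotation":[0,0,0],"jaw":7}
    - {"travel":[0,0,-0.5],"rotation":[0,0,0],"jaw":7}
    - {"travel":[0,0,-0.5],"rotation":[0,0,0],"jaw":7}
    - {"travel":[0,0,0],"rotation":[0,0,0],"jaw":7}

```text
clock: 5.42
tcp_pos: [602.0, 184.1, -5.3]
orientation: [-3.14, -0.0, 1.973]
ft_force: [-0.4, -0.9, -0.5]
width: 70.0
grasp_force: 0.0
```

```bash
python3 - <<'E'
from h import *
c=bot.capture('side')
for u in (215,217,219):
    print(u,[tuple(world(c,u,v,c['depth'][v,u]).round().astype(int).tolist()) for v in range(178,198,2)])
s=bot.state();print(s['tcp_pos'],s['ft_force'],s['width'])
E
```

```text
215 [(545, 147, 101), (546, 149, 92), (559, 164, 67), (558, 163, 60), (560, 165, 49), (580, 188, 13), (575, 183, 12), (567, 174, 14), (560, 167, 15), (555, 161, 14)]
217 [(552, 147, 97), (548, 142, 96), (563, 160, 67), (565, 162, 57), (560, 156, 55), (582, 181, 17), (579, 178, 12), (571, 169, 15), (567, 166, 11), (562, 159, 11)]
219 [(565, 152, 86), (569, 157, 73), (566, 154, 69), (571, 160, 54), (570, 158, 48), (590, 181, 12), (582, 173, 14), (575, 165, 16), (572, 162, 11), (562, 151, 16)]
[602.30121161 184.14110304  -4.80252587] [ 0.14075239  0.4982054  -0.07661668] 69.92361957686087
```

Confirmed: the real fingertips sit about 35–40 mm above the reported TCP. I go lower by measurement and watch the force.

Emit:
step_arm:
  series:
    - {"travel":[0,0,-0.6],"rotation":[0,0,0],"jaw":7}
    - {"travel":[0,0,-0.6],"rotation":[0,0,0],"jaw":7}
    - {"travel":[0,0,-0.6],"rotation":[0,0,0],"jaw":7}
    - {"travel":[0,0,0],"rotation":[0,0,0],"jaw":7}
    - {"travel":[0,0,0],"rotation":[0,0,0],"jaw":2}
    - {"travel":[0,0,0],"rotation":[0,0,0],"jaw":2}
    - {"travel":[0,0,0],"rotation":[0,0,0],"jaw":2}
    - {"travel":[0,0,0],"rotation":[0,0,0],"jaw":2}
    - {"travel":[0,0,0],"rotation":[0,0,0],"jaw":2}
    - {"travel":[0,0,0],"rotation":[0,0,0],"jaw":2}
  squeeze: 30

```text
clock: 6.3
tcp_pos: [603.4, 184.5, -21.5]
orientation: [3.141, -0.0, 1.973]
ft_force: [-0.6, -0.3, 2.3]
width: 29.7
grasp_force: 30.3
```

Emit:
step_arm:
  series:
    - {"travel":[0,0,2],"rotation":[0,0,0],"jaw":2}
    - {"travel":[0,0,3.5],"rotation":[0,0,0],"jaw":2}
    - {"travel":[0,0,4],"rotation":[0,0,0],"jaw":2}
    - {"travel":[0,0,4],"rotation":[0,0,0],"jaw":2}
    - {"travel":[0,0,4],"rotation":[0,0,0],"jaw":2}
    - {"travel":[-1,-3.7,0],"rotation":[0,0,0],"jaw":2}
    - {"travel":[-1,-3.7,0],"rotation":[0,0,0],"jaw":2}
    - {"travel":[-1,-3.7,0],"rotation":[0,0,0],"jaw":2}
    - {"travel":[-1,-3.7,0],"rotation":[0,0,0],"jaw":2}
    - {"travel":[-1,-3.7,0],"rotation":[0,0,0],"jaw":2}

```text
clock: 7.13
tcp_pos: [552.1, -2.2, 153.3]
orientation: [3.141, -0.0, 1.973]
ft_force: [0.2, -0.2, 0.1]
width: 29.6
grasp_force: 30.0
```

Emit:
step_arm:
  series:
    - {"travel":[-1,-3.7,0],"rotation":[0,0,0],"jaw":2}
    - {"travel":[-1,-3.7,0],"rotation":[0,0,0],"jaw":2}
    - {"travel":[-1,-3.7,0],"rotation":[0,0,0],"jaw":2}
    - {"travel":[-1,-3.7,0],"rotation":[0,0,0],"jaw":2}
    - {"travel":[-1,-3.7,0],"rotation":[0,0,0],"jaw":2}
    - {"travel":[-1,-3.7,0],"rotation":[0,0,0],"jaw":2}
    - {"travel":[-1,-3.7,0],"rotation":[0,0,0],"jaw":2}
    - {"travel":[-1,-3.7,0],"rotation":[0,0,0],"jaw":2}
    - {"travel":[-1,-3.7,0],"rotation":[0,0,0],"jaw":2}
    - {"travel":[0,0,0],"rotation":[0,0,0],"jaw":2}

```text
clock: 7.97
tcp_pos: [458.6, -342.6, 153.9]
orientation: [-3.139, 0.005, 1.962]
ft_force: [-0.5, -1.1, 0.5]
width: 29.8
grasp_force: 30.0
```

Emit:
step_arm:
  series:
    - {"travel":[0,0,-3.5],"rotation":[0,0,0],"jaw":2}
    - {"travel":[0,0,-4],"rotation":[0,0,0],"jaw":2}
    - {"travel":[0,0,-4],"rotation":[0,0,0],"jaw":2}
    - {"travel":[0,0,-3],"rotation":[0,0,0],"jaw":2}
    - {"travel":[0,0,-1.5],"rotation":[0,0,0],"jaw":2}
    - {"travel":[0,0,-0.5],"rotation":[0,0,0],"jaw":2}
    - {"travel":[0,0,0],"rotation":[0,0,0],"jaw":4.5}
    - {"travel":[0,0,0],"rotation":[0,0,0],"jaw":4.5}
    - {"travel":[0,0,0],"rotation":[0,0,0],"jaw":4.5}
    - {"travel":[0,0,0],"rotation":[0,0,0],"jaw":4.5}

```text
clock: 8.8
tcp_pos: [464.1, -334.3, -10.3]
orientation: [3.14, 0.002, 1.973]
ft_force: [-0.2, -0.2, -0.2]
width: 44.8
grasp_force: 0.0
```

Emit:
step_arm:
  series:
    - {"travel":[0,0,4],"rotation":[0,0,0],"jaw":4.5}
    - {"travel":[0,0,4],"rotation":[0,0,0],"jaw":4.5}
    - {"travel":[0,0,4],"rotation":[0,0,0],"jaw":6}
    - {"travel":[1,3.6,0],"rotation":[0,0,0.07],"jaw":7}
    - {"travel":[1,3.6,0],"rotation":[0,0,0.07],"jaw":7}
    - {"travel":[1,3.6,0],"rotation":[0,0,0.07],"jaw":7}
    - {"travel":[1,3.6,0],"rotation":[0,0,0.07],"jaw":7}
    - {"travel":[1.1,3.6,0],"rotation":[0,0,0.07],"jaw":7}
    - {"travel":[1.1,3.6,0],"rotation":[0,0,0.07],"jaw":7}
    - {"travel":[1.1,3.6,0],"rotation":[0,0,0.07],"jaw":7}

```text
clock: 9.63
tcp_pos: [536.8, -79.9, 109.5]
orientation: [3.14, 0.002, 2.466]
ft_force: [0.4, -0.4, 0.1]
width: 70.0
grasp_force: 0.0
```

Emit:
step_arm:
  series:
    - {"travel":[0,0,0],"rotation":[0,0,0],"jaw":7}
    - {"travel":[0,0,0],"rotation":[0,0,0],"jaw":7}

```text
clock: 9.8
tcp_pos: [537.2, -78.8, 109.1]
orientation: [3.14, 0.001, 2.468]
ft_force: [0.2, -1.3, -0.2]
width: 70.1
grasp_force: 0.0
```

```bash
python3 - <<'E'
from h import *
c=bot.capture('side'); t=bot.capture('top')
for n,cc in(('side',c),('top',t)):
  for k in('offcut_short','offcut_long'):
    for r in bot.silhouettes(n,k):
        P=cloud(cc,r['mask']); print(n,k,round(r['confidence'],2),np.round(r['point']),P.mean(0).round(),len(P))
E
```

```text
side offcut_short 0.8 [272. 238.] [537. -89.  34.] 275
side offcut_short 0.69 [205. 247.] [387.  27.  24.] 252
side offcut_short 0.66 [224. 274.] [369. -79.  26.] 212
side offcut_short 0.56 [228. 303.] [ 308. -152.   24.] 293
side offcut_long 0.96 [330. 311.] [ 460. -340.   31.] 398
top offcut_short 0.63 [294. 208.] [528. -61.  37.] 27
top offcut_short 0.63 [255. 256.] [385.  36.  26.] 220
top offcut_long 0.55 [393. 236.] [ 456. -328.   30.] 284
top offcut_long 0.36 [336. 118.] [ 764. -161.   77.] 1958
```

Emit:
step_arm:
  series:
    - {"travel":[0,-0.3,-3],"rotation":[0,0,0],"jaw":7}
    - {"travel":[0,0,-3.5],"rotation":[0,0,0],"jaw":7}
    - {"travel":[0,0,-3],"rotation":[0,0,0],"jaw":7}
    - {"travel":[0,0,-2],"rotation":[0,0,0],"jaw":7}
    - {"travel":[0,0,-1],"rotation":[0,0,0],"jaw":7}
    - {"travel":[0,0,-0.6],"rotation":[0,0,0],"jaw":7}
    - {"travel":[0,0,0],"rotation":[0,0,0],"jaw":7}
    - {"travel":[0,0,0],"rotation":[0,0,0],"jaw":2}
    - {"travel":[0,0,0],"rotation":[0,0,0],"jaw":2}
    - {"travel":[0,0,0],"rotation":[0,0,0],"jaw":2}

```text
clock: 10.93
tcp_pos: [537.1, -84.7, -21.6]
orientation: [3.14, 0.002, 2.463]
ft_force: [-0.4, -0.2, 0.6]
width: 34.3
grasp_force: 0.1
```

Emit:
step_arm:
  series:
    - {"travel":[0,0,0],"rotation":[0,0,0],"jaw":2}
    - {"travel":[0,0,0],"rotation":[0,0,0],"jaw":2}
    - {"travel":[0,0,0],"rotation":[0,0,0],"jaw":2}

```text
clock: 11.18
tcp_pos: [537.2, -84.7, -21.5]
orientation: [3.14, 0.002, 2.463]
ft_force: [-0.3, -0.2, 7.1]
width: 33.3
grasp_force: 30.9
```

Emit:
step_arm:
  series:
    - {"travel":[0,0,2.5],"rotation":[0,0,0],"jaw":2}
    - {"travel":[0,0,3.5],"rotation":[0,0,0],"jaw":2}
    - {"travel":[0,0,4],"rotation":[0,0,0],"jaw":2}
    - {"travel":[0,0,3],"rotation":[0,0,0],"jaw":2}
    - {"travel":[0,-3.9,0],"rotation":[0,0,0],"jaw":2}
    - {"travel":[0,-3.9,0],"rotation":[0,0,0],"jaw":2}
    - {"travel":[0,-3.9,0],"rotation":[0,0,0],"jaw":2}
    - {"travel":[0,-3.9,0],"rotation":[0,0,0],"jaw":2}
    - {"travel":[0,-3.9,0],"rotation":[0,0,0],"jaw":2}
    - {"travel":[0,-3.9,0],"rotation":[0,0,0],"jaw":2}

```text
clock: 12.02
tcp_pos: [535.8, -320.3, 107.7]
orientation: [3.141, 0.001, 2.463]
ft_force: [1.1, -0.0, -0.4]
width: 33.5
grasp_force: 30.2
```

Emit:
step_arm:
  series:
    - {"travel":[0,0,0],"rotation":[0,0,0],"jaw":2}
    - {"travel":[0,0,-3.5],"rotation":[0,0,0],"jaw":2}
    - {"travel":[0,0,-4],"rotation":[0,0,0],"jaw":2}
    - {"travel":[0,0,-3],"rotation":[0,0,0],"jaw":2}
    - {"travel":[0,0,-1.5],"rotation":[0,0,0],"jaw":2}
    - {"travel":[0,0,0],"rotation":[0,0,0],"jaw":2}
    - {"travel":[0,0,0],"rotation":[0,0,0],"jaw":4.8}
    - {"travel":[0,0,0],"rotation":[0,0,0],"jaw":4.8}
    - {"travel":[0,0,0],"rotation":[0,0,0],"jaw":4.8}
    - {"travel":[0,0,0],"rotation":[0,0,0],"jaw":4.8}

```text
clock: 12.85
tcp_pos: [537.2, -319.2, -11.1]
orientation: [3.141, 0.003, 2.463]
ft_force: [0.3, -0.2, 0.5]
width: 48.2
grasp_force: 0.0
```

Emit:
step_arm:
  series:
    - {"travel":[0,0,4],"rotation":[0,0,0],"jaw":4.8}
    - {"travel":[0,0,4],"rotation":[0,0,0],"jaw":4.8}
    - {"travel":[0,0,4],"rotation":[0,0,0],"jaw":6}
    - {"travel":[0,0,3],"rotation":[0,0,0],"jaw":7}
    - {"travel":[0.2,4,0],"rotation":[0,0,-0.08],"jaw":7}
    - {"travel":[0.2,4,0],"rotation":[0,0,-0.08],"jaw":7}
    - {"travel":[0.2,4,0],"rotation":[0,0,-0.08],"jaw":7}
    - {"travel":[0.2,4,0],"rotation":[0,0,-0.08],"jaw":7}
    - {"travel":[0.2,4,0],"rotation":[0,0,-0.08],"jaw":7}
    - {"travel":[0,0,0],"rotation":[0,0,0],"jaw":7}

```text
clock: 13.68
tcp_pos: [547.5, -107.7, 137.6]
orientation: [3.138, -0.004, 2.071]
ft_force: [0.3, 2.0, 0.2]
width: 69.8
grasp_force: 0.0
```

```bash
python3 - <<'E'
from h import *
for n in('side','top'):
  c=bot.capture(n)
  for k in('offcut_short','offcut_long','cap'):
    for r in bot.silhouettes(n,k)[:2]:
        P=cloud(c,r['mask']); print(n,k,round(r['confidence'],2),np.round(r['point']),P.mean(0).round(),len(P))
  # cap grip top disc by depth near 556,48
  P=cloud(c,c['depth']>0); T=P[(abs(P[:,2]-136)<6)&(np.hypot(P[:,0]-556,P[:,1]-48)<30)]
  if len(T)>20: print('captop',cv2.minEnclosingCircle(T[:,:2].astype(np.float32)),T.mean(0).round(1))
s=bot.state();print(s['q'][6],s['tcp_pos'],s['orientation'])
E
```

```text
side offcut_short 0.91 [340. 294.] [ 532. -322.   28.] 344
side offcut_short 0.87 [224. 303.] [ 309. -150.   24.] 320
side offcut_long 0.8 [330. 314.] [ 459. -340.   31.] 373
side offcut_long 0.45 [338. 301.] [ 506. -325.   35.] 6510
side cap 0.97 [240. 194.] [552.  38. 110.] 437
captop ((559.3603515625, 46.184391021728516), 21.154756546020508) [558.5  44.5 135.8]
top offcut_short 0.67 [292. 263.] [375. -59.  27.] 103
top offcut_short 0.53 [388. 213.] [ 529. -312.   30.] 226
top offcut_long 0.72 [235. 115.] [766. 105.  34.] 863
top offcut_long 0.52 [393. 237.] [ 457. -328.   30.] 283
top cap 0.61 [254. 188.] [548.  51. 123.] 306
captop ((555.0675048828125, 50.93270492553711), 19.601394653320312) [555.   50.9 134.6]
0.784677900978187 [ 545.82911501 -120.40292236  137.35026761] [3.14143403e+00 5.43816310e-04 2.06021201e+00]
```

Emit:
step_arm:
  series:
    - {"travel":[0.2,3.4,0],"rotation":[0,0,0],"jaw":7}
    - {"travel":[0.2,3.4,0],"rotation":[0,0,0],"jaw":7}
    - {"travel":[0.3,3.4,0],"rotation":[0,0,0],"jaw":7}
    - {"travel":[0.2,3.4,0],"rotation":[0,0,0],"jaw":7}
    - {"travel":[0.2,3.3,0],"rotation":[0,0,0],"jaw":7}
    - {"travel":[0,0,-1.5],"rotation":[0,0,0],"jaw":7}
    - {"travel":[0,0,-1.5],"rotation":[0,0,0],"jaw":7}
    - {"travel":[0,0,-1.0],"rotation":[0,0,0],"jaw":7}
    - {"travel":[0,0,0],"rotation":[0,0,0],"jaw":7}
    - {"travel":[0,0,0],"rotation":[0,0,0],"jaw":7}

```text
clock: 14.92
tcp_pos: [556.8, 49.1, 96.8]
orientation: [-3.14, 0.0, 2.061]
ft_force: [0.9, 0.7, 0.2]
width: 70.1
grasp_force: 0.0
```

```bash
python3 - <<'E'
from h import *
c=bot.capture('side'); im=cv2.resize(c['color'][150:230,200:300,::-1],None,fx=7,fy=7,interpolation=cv2.INTER_CUBIC); cv2.imwrite('pics/c1.png',im)
for u in range(232,262,3): print(u,[tuple(world(c,u,v,c['depth'][v,u]).round().astype(int).tolist()) for v in range(178,200,2)])
s=bot.state();print(s['tcp_pos'],s['orientation'],s['q'][6])
E
```

```text
232 [(495, 25, 208), (495, 25, 201), (497, 27, 192), (629, 163, 16), (626, 160, 12), (619, 153, 12), (610, 143, 16), (602, 136, 17), (598, 131, 15), (552, 84, 68), (546, 77, 68)]
235 [(514, 33, 191), (502, 21, 199), (500, 19, 195), (519, 37, 165), (517, 36, 159), (518, 37, 152), (545, 64, 108), (539, 58, 110), (537, 56, 104), (535, 54, 100), (539, 57, 87)]
238 [(501, 9, 215), (508, 16, 199), (504, 12, 197), (503, 11, 192), (517, 25, 167), (517, 24, 160), (515, 22, 156), (544, 51, 111), (540, 48, 108), (534, 42, 108), (537, 44, 97)]
241 [(510, 8, 209), (509, 6, 204), (-122, -613, 977), (511, 8, 188), (522, 19, 167), (522, 19, 160), (524, 21, 151), (526, 22, 141), (542, 38, 113), (539, 34, 110), (539, 34, 102)]
244 [(532, 18, 190), (573, 57, 133), (566, 50, 135), (560, 44, 135), (552, 37, 137), (548, 32, 135), (548, 32, 128), (-122, -613, 977), (548, 32, 113), (546, 30, 108), (541, 25, 107)]
247 [(695, 162, 2), (576, 49, 137), (570, 43, 136), (563, 35, 139), (559, 32, 136), (560, 33, 127), (554, 27, 128), (556, 28, 119), (558, 30, 108), (552, 24, 109), (551, 23, 102)]
250 [(702, 155, 2), (696, 149, 1), (576, 37, 138), (571, 32, 136), (567, 28, 133), (567, 28, 126), (568, 28, 118), (570, 30, 108), (565, 25, 107), (560, 20, 106), (563, 23, 94)]
253 [(711, 150, 0), (702, 142, 2), (700, 139, -4), (688, 128, 2), (681, 122, 2), (676, 116, 0), (659, 101, 12), (655, 96, 10), (601, 46, 70), (595, 41, 69), (588, 34, 70)]
256 [(714, 140, 4), (712, 137, -1), (702, 128, 2), (696, 122, 1), (689, 116, 1), (679, 106, 4), (672, 100, 5), (658, 87, 14), (655, 83, 10), (645, 74, 14), (596, 30, 67)]
259 [(727, 138, -3), (719, 131, -1), (709, 122, 2), (703, 115, 1), (696, 109, 1), (690, 103, 0), (681, 95, 3), (677, 91, 0), (659, 74, 14), (652, 68, 14), (644, 60, 16)]
[557.32729285  49.23168781  97.44426126] [3.14154002e+00 3.34162932e-04 2.06087445e+00] 0.484438065682304
```

View pics/c1.png

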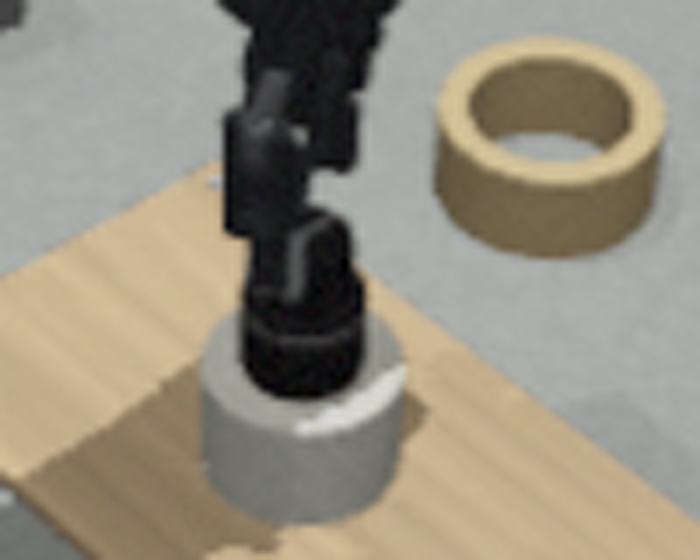

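The near finger tip, at about crop (262,290), measures z ≈ 143, beside the cap's grip. I descend 24 mm and close with 30 N.

Emit:
step_arm:
  series:
    - {"travel":[0,0,-0.8],"rotation":[0,0,0],"jaw":7}
    - {"travel":[0,0,-0.8],"rotation":[0,0,0],"jaw":7}
    - {"travel":[0,0,-0.8],"rotation":[0,0,0],"jaw":7}
    - {"travel":[0,0,0],"rotation":[0,0,0],"jaw":3}
    - {"travel":[0,0,0],"rotation":[0,0,0],"jaw":3}
    - {"travel":[0,0,0],"rotation":[0,0,0],"jaw":3}
    - {"travel":[0,0,0],"rotation":[0,0,0],"jaw":3}
    - {"travel":[0,0,0],"rotation":[0,0,0],"jaw":3}
    - {"travel":[0,0,0],"rotation":[0,0,0],"jaw":3}
    - {"travel":[0,0,0],"rotation":[0,0,0],"jaw":3}
  squeeze: 30

```text
clock: 15.8
tcp_pos: [557.1, 50.4, 73.3]
orientation: [3.141, 0.0, 2.063]
ft_force: [-0.1, 0.0, -1.1]
width: 39.3
grasp_force: 31.0
```

```bash
python3 - <<'E'
from h import *
s=bot.state();print({k:np.round(s[k],3) for k in('tcp_pos','ft_force','wrist_torque','width','grasp_force','q')})
E
```

```text
{'tcp_pos': array([557.069,  50.377,  73.254]), 'ft_force': array([-0.057,  0.007, -1.138]), 'wrist_torque': array([ 0.035, -0.035,  0.053]), 'width': np.float64(39.309), 'grasp_force': np.float64(31.02), 'q': array([-0.483,  0.457,  0.36 ,  1.961, -0.227,  0.762,  0.5  ])}
```

Emit:
step_arm:
  series:
    - {"travel":[0,0,0],"rotation":[0,0,0.07],"jaw":3}
    - {"travel":[0,0,0],"rotation":[0,0,0.07],"jaw":3}
    - {"travel":[0,0,0],"rotation":[0,0,0.07],"jaw":3}
    - {"travel":[0,0,0],"rotation":[0,0,0.07],"jaw":3}
    - {"travel":[0,0,0],"rotation":[0,0,0.07],"jaw":3}
    - {"travel":[0,0,0],"rotation":[0,0,0],"jaw":3}

```text
clock: 16.3
tcp_pos: [555.6, 51.4, 73.1]
orientation: [-3.141, -0.003, 2.416]
ft_force: [-3.8, 2.9, 3.1]
width: 38.9
grasp_force: 31.3
```

```bash
python3 - <<'E'
from h import *
s=bot.state();print({k:np.round(s[k],3) for k in('tcp_pos','orientation','ft_force','wrist_torque','width','grasp_force','joint_torque')})
E
```

```text
{'tcp_pos': array([555.631,  51.434,  73.12 ]), 'orientation': array([-3.141e+00, -3.000e-03,  2.416e+00]), 'ft_force': array([-3.795,  2.903,  3.054]), 'wrist_torque': array([ 0.592,  0.849, -0.393]), 'width': np.float64(38.904), 'grasp_force': np.float64(31.266), 'joint_torque': array([  1.625, -47.991,   5.79 , -22.49 ,   1.038,  -1.203,   1.094])}
```

Torque of −0.39 N m and a sideways push suggest a hard stop. I try the other way and compare.

Emit:
step_arm:
  series:
    - {"travel":[0,0,0],"rotation":[0,0,-0.07],"jaw":3}
    - {"travel":[0,0,0],"rotation":[0,0,-0.07],"jaw":3}
    - {"travel":[0,0,0],"rotation":[0,0,-0.07],"jaw":3}
    - {"travel":[0,0,0],"rotation":[0,0,-0.07],"jaw":3}
    - {"travel":[0,0,0],"rotation":[0,0,-0.07],"jaw":3}
    - {"travel":[0,0,0],"rotation":[0,0,-0.07],"jaw":3}
    - {"travel":[0,0,0],"rotation":[0,0,-0.07],"jaw":3}
    - {"travel":[0,0,0],"rotation":[0,0,-0.07],"jaw":3}
    - {"travel":[0,0,0],"rotation":[0,0,-0.07],"jaw":3}
    - {"travel":[0,0,0],"rotation":[0,0,0],"jaw":3}

```text
clock: 17.13
tcp_pos: [557.3, 51.1, 73.2]
orientation: [3.141, -0.0, 1.781]
ft_force: [1.6, 1.0, -0.8]
width: 38.9
grasp_force: 30.9
```

```bash
python3 - <<'E'
from h import *
s=bot.state();print({k:np.round(s[k],3) for k in('tcp_pos','orientation','ft_force','wrist_torque','width','grasp_force','q')})
c=bot.capture('side'); cv2.imwrite('pics/c2.png',cv2.resize(c['color'][150:230,200:300,::-1],None,fx=7,fy=7,interpolation=cv2.INTER_CUBIC))
E
```

```text
{'tcp_pos': array([557.297,  51.054,  73.221]), 'orientation': array([ 3.141, -0.   ,  1.781]), 'ft_force': array([ 1.639,  1.023, -0.777]), 'wrist_torque': array([ 0.322, -0.152,  0.033]), 'width': np.float64(38.921), 'grasp_force': np.float64(30.933), 'q': array([-0.539,  0.467,  0.432,  1.964, -0.276,  0.766,  0.263])}
```

View pics/c2.png

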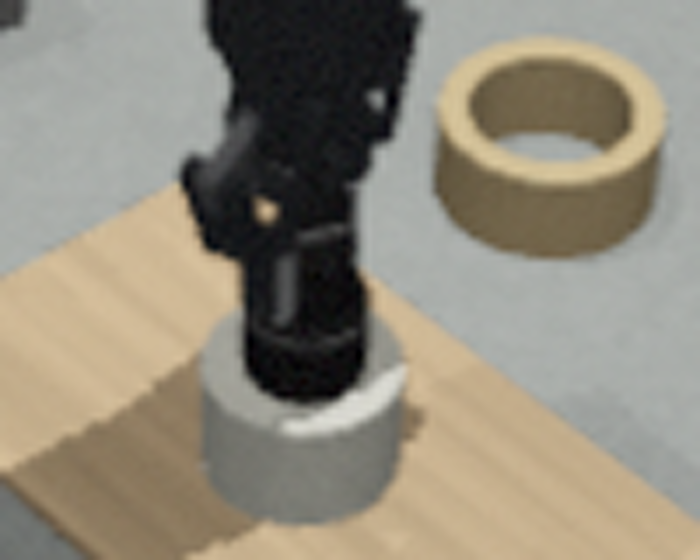

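The ridge has turned clockwise and the torque is only 0.03 N m, so clockwise (left-handed) is the free way. The cap is at about −26°; another 54° brings it to about −80°.

Emit:
step_arm:
  series:
    - {"travel":[0,0,0],"rotation":[0,0,-0.1],"jaw":3}
    - {"travel":[0,0,0],"rotation":[0,0,-0.1],"jaw":3}
    - {"travel":[0,0,0],"rotation":[0,0,-0.1],"jaw":3}
    - {"travel":[0,0,0],"rotation":[0,0,-0.1],"jaw":3}
    - {"travel":[0,0,0],"rotation":[0,0,-0.1],"jaw":3}
    - {"travel":[0,0,0],"rotation":[0,0,-0.1],"jaw":3}
    - {"travel":[0,0,0],"rotation":[0,0,-0.1],"jaw":3}
    - {"travel":[0,0,0],"rotation":[0,0,-0.1],"jaw":3}
    - {"travel":[0,0,0],"rotation":[0,0,-0.14],"jaw":3}
    - {"travel":[0,0,0],"rotation":[0,0,0],"jaw":3}

```text
clock: 18.02
tcp_pos: [558.6, 51.8, 73.5]
orientation: [3.14, -0.003, 0.857]
ft_force: [4.5, 4.1, -0.0]
width: 39.1
grasp_force: 30.9
```

```bash
python3 - <<'E'
from h import *
s=bot.state();print({k:np.round(s[k],3) for k in('tcp_pos','orientation','ft_force','wrist_torque','width','grasp_force','q')})
E
```

```text
{'tcp_pos': array([558.609,  51.839,  73.536]), 'orientation': array([ 3.14e+00, -3.00e-03,  8.57e-01]), 'ft_force': array([ 4.536e+00,  4.052e+00, -1.000e-03]), 'wrist_torque': array([ 1.044, -0.966, -0.028]), 'width': np.float64(39.134), 'grasp_force': np.float64(30.896), 'q': array([-0.715,  0.522,  0.674,  1.974, -0.452,  0.796, -0.497])}
```

Emit:
step_arm:
  series:
    - {"travel":[0.1,0.1,0],"rotation":[0,0,0],"jaw":3}
    - {"travel":[0,0,0.2],"rotation":[0,0,0],"jaw":3}
    - {"travel":[0,0,0.3],"rotation":[0,0,0],"jaw":3}
    - {"travel":[0,0,0.3],"rotation":[0,0,0],"jaw":3}
    - {"travel":[0,0,0.4],"rotation":[0,0,0],"jaw":3}
    - {"travel":[0,0,0],"rotation":[0,0,0],"jaw":3}
  squeeze: 45

```text
clock: 18.52
tcp_pos: [558.2, 50.9, 85.9]
orientation: [3.141, -0.0, 0.859]
ft_force: [2.0, -0.2, 2.4]
width: 38.6
grasp_force: 45.9
```

Emit:
step_arm:
  series:
    - {"travel":[0,0,0.8],"rotation":[0,0,0],"jaw":3}
    - {"travel":[0,0,1],"rotation":[0,0,0],"jaw":3}
    - {"travel":[0,0,1.2],"rotation":[0,0,0],"jaw":3}
    - {"travel":[0,0,1.2],"rotation":[0,0,0],"jaw":3}
    - {"travel":[0,0,1.2],"rotation":[0,0,0],"jaw":3}
    - {"travel":[0,0,1.2],"rotation":[0,0,0],"jaw":3}
    - {"travel":[0,0,1],"rotation":[0,0,0],"jaw":3}
    - {"travel":[0,0,0.6],"rotation":[0,0,0],"jaw":3}
    - {"travel":[0,0,0],"rotation":[0,0,0],"jaw":3}
    - {"travel":[0,0,0],"rotation":[0,0,0],"jaw":3}

```text
clock: 19.35
tcp_pos: [558.0, 51.6, 167.3]
orientation: [-3.142, -0.0, 0.858]
ft_force: [0.1, 1.0, -1.0]
width: 38.9
grasp_force: 45.8
```

Emit:
step_arm:
  series:
    - {"travel":[0,0,0],"rotation":[0,0,0],"jaw":3}
    - {"travel":[0,0,0],"rotation":[0,0,0],"jaw":3}
    - {"travel":[0,0,0],"rotation":[0,0,0],"jaw":3}
    - {"travel":[0,0,0],"rotation":[0,0,0],"jaw":3}

```text
clock: 19.68
tcp_pos: [557.7, 51.3, 166.6]
orientation: [-3.141, 0.001, 0.858]
ft_force: [-0.7, 0.9, -0.3]
width: 38.6
grasp_force: 45.8
```

```bash
python3 - <<'E'
from h import *
c=bot.capture('side'); cv2.imwrite('pics/c3.png',cv2.resize(c['color'][120:330,180:390,::-1],None,fx=2.8,fy=2.8,interpolation=cv2.INTER_CUBIC))
for r in bot.silhouettes('side','cap')[:2]:
    P=cloud(c,r['mask']); print(r['confidence'],r['point'],P.min(0).round(),P.max(0).round(),np.percentile(P[:,2],[3,50,97]).round())
E
```

```text
0.58 [241.5, 170.6] [529.  17. 163.] [574.  62. 235.] [168. 202. 232.]
```

View pics/c3.png

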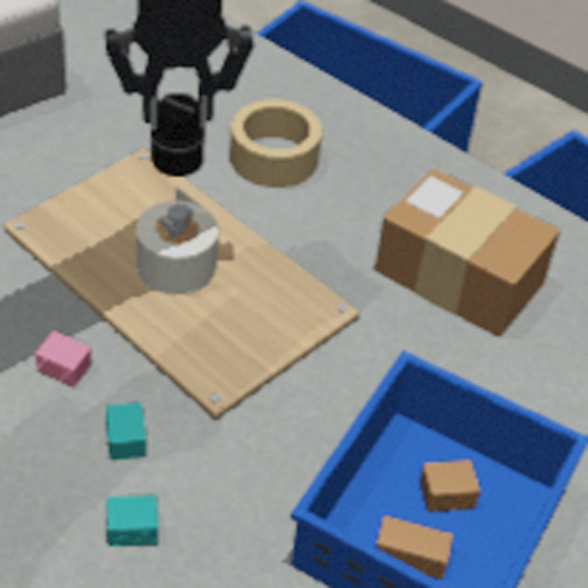

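The cap is held upright at (178,135) above the bare spindle at (178,220), with its underside at z ≈ 160. Both offcuts are in the crate, at (450,485) and (415,545). Parcel, tape and printer are untouched, so I hand in.

```bash
python3 -c "
from cell import bot
print(bot.close_job())"
```

```text
the job is handed in; nothing more can be done
None
```

I handed the job in with both offcuts in the crate and the cap, which came loose clockwise (left-handed thread), held still and upright about 7 cm above the spindle's top; no verdict came back.

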